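# Send the orange sample shuttle home past a lock of unknown state

### The arm

A 6-joint arm with a two-finger parallel gripper is mounted at the origin on a cart in front of the work surface, level with it; the furniture and walls round the work are solid. World frame = base frame: x ahead of the robot, y to its left, z up, the work surface at z = 0. Lengths are in m, angles in degrees, forces in N, time in s.
With the tool pointing down it reaches from about 0.3 to 0.75 m from the base axis. Payload 8.5 kg.
Tool frame: the origin (TCP) lies midway between the tips of the shut fingers; the grasp point (between the pads) lies 19 mm behind it; z points along the fingers, y is the line along which they close (so a half turn about z gives the same grasp; the last joint's range is limited). The gripper opens to 85 mm and grips with 20 to 120 N. Pads are 22 mm wide; open, the fingers measure 114 mm over their backs; the gripper's body (76 mm by 85 mm) begins 54 mm behind the grasp point. The pads swing forward as they close: fully open they stand 13 mm farther back than shut.
Start: joints at [53.268, 21.807, 74.336, -0, 83.858, -12.336], TCP at [0.227, 0.501, 0.231] pointing down, gripper open.
Joint ranges: [-178.18, 178.18], [-50.72, 133.34], [12.68, 142.11], [-81.47, 261.47], [9.98, 163.14], [-165.26, 165.26]. Speed limits (degrees/s): [136.94, 136.94, 180, 180, 180, 180].

### API

Orientations are given as a 3x3 rotation matrix whose columns are the frame's x, y, z axes.
In Python, from rig import env, viewer, recognise, pinpoint gives the robot as it stands.
- The arm moves only by the tool move_arm, never from a script. Its argument "plan" is text: rows parted by semicolons, each of 7 numbers parted by spaces: the shift along the tool's x, y, z in m, then the turn, a rotation vector about the tool's x, y, z in rad, then the finger opening in m, from 0 to 0.0854. A call has 1 to 12 rows; each row shifts and turns the commanded pose from where the row before left it, along the tool's axes as they then stand; what a row does not reach is not made up. A row lasts 1/8 s, in which the tool goes at most 62.5 mm and 10.7 degrees, less where a joint would pass 70% of its speed; a pose out of reach is approached as far as the arm can. A call is refused whole if a number of a shift passes 0.0625 or a number of a turn 0.188, either way. A call with a gripper value outside its range is refused whole. The fingers move at their own pace and stop on an object; "grip_force" is the grip in N (left out, the last holds). Time passes only in rows, so rows that do not move let the fingers close. It gives the time, the measured TCP pose, the force, the opening and the grip force at its end, in the units of the state.
- env.observe(): the state, without advancing time (a new reading comes with each control period).
- viewer.get_image(name): name is "scene" or "top"; returns (picture, depth): 400x640x3 uint8, red, green, blue; 400x640 float32, m along the optical axis (not along the pixel's ray), 0 where there is no reading.
- viewer.calibration(name): a dict with "fx", "fy", "cx", "cy" (pixels), "k1" (the pictures are not rectified: a ray, as slopes to the right and down, at radius r is drawn at 1 + k1 r^2 times it, then the intrinsics apply), "R" (3x3) and "t" (3): a world point X has camera coordinates R X + t. Camera axes: x right, y down, z forward; pixel columns grow to the right and rows downward; lengths in m; the calibration is good to about 2 mm. A picture is of the moment at which its call begins. calibration takes no time and is no camera call.
- env.close_job(): hands the job in; it is judged then, once.
Trained networks look in the newest picture that a camera, given by its name, has taken for a name from the list of things; names that differ only in an ending like _2 or _b are one class to them, and where a whole thing is asked for, a point or a joint stands for the part that bears it (a point fixed in the world has none). Each returns a list of dicts, best first, with "conf" (0 to 1); they miss things now and then, are a little off and sometimes report something else, mostly with a low value. They report only what shows in the picture. A call takes as long as a camera call.
- recognise(camera, name): "extent" ([centre column, centre row, width, height] in pixels, round what is visible of it).
- pinpoint(camera, name): "pixel" ([column, row] in pixels: a listed point, or the origin of a listed thing).
The state is a dict: "time_s": time; "q": joint angles; "qvel": joint speeds; "joint_efforts": joint torques, N m; "position": TCP position; "tool_rot": TCP orientation; "ft_force": force on the tool from outside, world axes, zero at the start; "wrist_torque": the same for the moment, N m; "grip_width": finger opening in m; "gripper_force": force on a finger pad.
Only numpy, scipy, OpenCV 4.12 (cv2) and the standard library are available. Lean on these libraries where they do the work, as an engineer would, in place of code of your own. Each camera call takes 0.05 s, during which the arm holds its last target. There are 200 camera calls.

### The job

Slide the sample shuttle with the orange post fully home, against the black rubber bumper of its track, and leave the blue-post shuttle where it is. The black lever beside the track may be locking the shuttle, and you cannot see which way is locked: push the shuttle first, before touching the lever, and if it will not move off, swing that lever over to its other end and push again.

Things in the scene. Friction and masses are not known exactly. Their poses are not given: they have to be found in the camera images.
- orange_track: fixed aluminium track, 70 (x) by 270 mm (y), bed 25 mm high; origin: centre of its underside. The shuttle runs to its +y, from the low aluminium end (y -115 mm, 41 mm high) to the dark steel end (y +115 mm, 55 mm high) with the black bumper. Its lever stands on the -x side. A twin track with a blue-post shuttle stands on the other side of the worktop; which is left or right changes.
- orange_shuttle: white carriage 76 (x) by 100 mm (y); origin: centre of its underside, 31 mm up; axes as the track's. In the track's frame its y is -60 to -55 mm at first, +60 mm home. Orange post to push, 16 mm across, at x -15, y -35 mm, 43 to 103 mm above the worktop; dish in front, top at 57 mm. Friction 2 N; stops when no longer pushed. Locked: hard stop within 12 mm of its start. Free: runs all the way.
- orange_lever_tip (a point): top of the upright black grip (14 mm across, 28 to 68 mm above the worktop) on the lever. The lever turns on an upright axis at x -55, y 0 mm of the track, grip 50 mm out on the -x side, 0.6 rad either way to hard stops: grip y -28 to +28 mm, x -96 mm at the ends. Starts near its -y end; push to +y with about 1.5 N; stays where left. One end locks, one frees: which, changes unseen.
- blue_shuttle: the other shuttle, alike but with a blue post, on the other track; same origin and axes. To be left where it is.

How it is judged (in metres and radians):
On the way:
1. the fingers press on the orange-post shuttle (more than 1 N) while its lever is still at its starting end (contact force between the fingers and orange_shuttle above 1 N and y of orange_lever_tip in the frame of orange_track below -0.013 m), for 0.1 s.
At the end, for the whole second after the job is handed in: the orange-post shuttle is at rest within 10 mm of its bumper, and the blue-post shuttle is within 12 mm of where it stood (y of orange_shuttle in the frame of orange_track above 0.05 m and linear speed of orange_shuttle below 0.01 m/s and distance of blue_shuttle from where it was at the start of the episode below 0.012 m); the robot touches nothing.
It fails at once if the blue-post shuttle is moved more than 12 mm (distance of blue_shuttle from where it was at the start of the episode above 0.012 m).
It also fails if it takes over 40 s, if anything falls off the work surface, if the arm or the gripper's body presses on something with over 40 N, if the wrist force passes 120 N, or if a joint passes its speed limit or range.

## Working session

There is one attempt and no reset: what is moved stays moved. The work goes in short steps, Python scripts to look and compute and a tool call to move; the robot and the scene stay as the last step left them, time stands still between calls to the robot, and variables do not carry over. Pictures are saved under pics/ and viewed, at most 10 in all, crops included, and the job is handed in when it is done.

Besides the shell and the picture viewer there is one more tool, called after "Emit:" as name(argument=value, ...), one argument or row to a line, values as JSON. move_arm: Moves the arm, as the interface text tells. Its arguments: {"type":"object","properties":{"plan":{"type":"string"},"grip_force":{"type":"number"}},"required":["plan"]}

```bash
mkdir -p pics; ls; cat > h.py <<'E'
import numpy as np, cv2
from rig import env, viewer, recognise, pinpoint
def ray(cam,px):
    c=viewer.calibration(cam); R=np.array(c["R"]);t=np.array(c["t"])
    K=np.array([[c["fx"],0,c["cx"]],[0,c["fy"],c["cy"]],[0,0,1.]])
    s=cv2.undistortPoints(np.array([[px]],float),K,np.array([c["k1"],0,0,0,0.]))[0,0]
    return -R.T@t, R.T@np.array([s[0],s[1],1.])
def at_depth(cam,px,d):
    o,v=ray(cam,px); return o+v*d
def at_z(cam,px,z):
    o,v=ray(cam,px); return o+v*(z-o[2])/v[2]
def tri(p1,p2):
    (o1,v1),(o2,v2)=ray("scene",p1),ray("top",p2)
    s=np.linalg.lstsq(np.c_[v1,-v2],o2-o1,rcond=None)[0]
    a,b=o1+v1*s[0],o2+v2*s[1]; return (a+b)/2,np.linalg.norm(a-b)
E
python3 - <<'E'
from h import *
np.set_printoptions(precision=4,suppress=True)
ims={}
for c in("scene","top"):
    ims[c],d=viewer.get_image(c); np.save(c+"_d.npy",d)
    cv2.imwrite(f"pics/{c}0.png",ims[c][:,:,::-1])
res={}
for n in("orange_track","orange_shuttle","orange_lever_tip","blue_shuttle"):
    for c in("scene","top"):
        r=pinpoint(c,n); res[c,n]=r
        print(c,n,[(np.round(k["pixel"],1),round(k["conf"],2)) for k in r[:3]])
    if res["scene",n] and res["top",n]: print("  tri",*tri(res["scene",n][0]["pixel"],res["top",n][0]["pixel"]))
for c in("scene","top"):
    o,v=ray(c,[320,200]); print(c,o,v)
s=env.observe(); print(s["time_s"],s["position"],s["tool_rot"],s["grip_width"])
E
```

```text
pics
scene orange_track []
top orange_track [(array([181.7, 172.6]), 0.93)]
scene orange_shuttle [(array([297.4, 164.2]), 0.69)]
top orange_shuttle [(array([205.5, 167.2]), 0.87)]
  tri [0.4701 0.2175 0.0305] 0.0031442485246316308
scene orange_lever_tip [(array([262.8, 164.4]), 0.43)]
top orange_lever_tip [(array([191.8, 208.1]), 0.7)]
  tri [0.364  0.2405 0.0525] 0.00460404229030172
scene blue_shuttle [(array([418.6, 278.9]), 0.64)]
top blue_shuttle [(array([438.2, 162.5]), 0.62)]
  tri [ 0.4996 -0.3648  0.0208] 0.002936694246528382
scene [-0.0845 -0.9792  0.8824] [ 0.3714  0.7057 -0.6035]
top [ 0.2225 -0.0384  1.2471] [ 0.1416 -0.0243 -0.9897]
0.5 [0.2271 0.5009 0.2313] [[-0.9107  0.4131 -0.0001]
 [ 0.4131  0.9107 -0.    ]
 [ 0.     -0.0001 -1.    ]] 0.08529109624238149
```

View pics/top0.png

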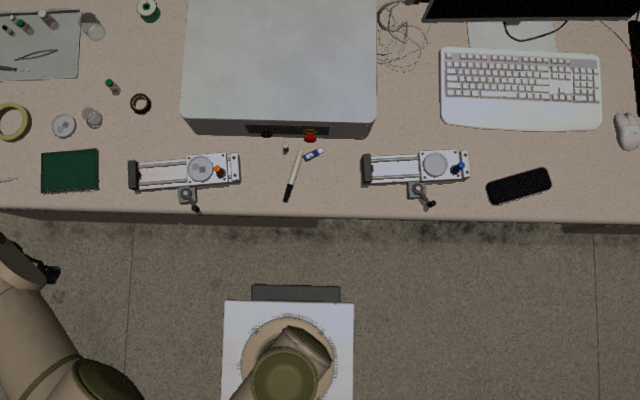

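View pics/scene0.png

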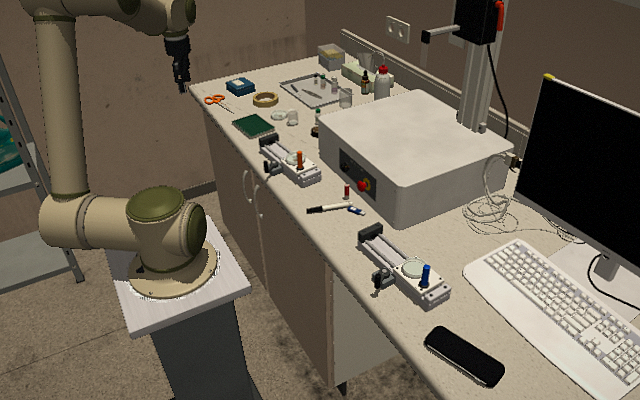

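The scene shows the orange track at the left. In the top view its bumper is at about (133,174), its post at (219,170), and its lever grip at (195,208), on the robot's side. The blue one is at the right and well clear. The instrument box stands behind the track, with its front at about row 130. Next I'll get the yaw and the post position.

```bash
python3 - <<'E'
from h import *
np.set_printoptions(precision=4,suppress=True)
def cloud(c):
    im=cv2.imread(f"pics/{c}0.png")[:,:,::-1]; d=np.load(c+"_d.npy")
    cal=viewer.calibration(c);K=np.array([[cal["fx"],0,cal["cx"]],[0,cal["fy"],cal["cy"]],[0,0,1.]])
    v,u=np.mgrid[:400,:640]; px=np.stack([u,v],-1).reshape(-1,1,2).astype(float)
    s=cv2.undistortPoints(px,K,np.array([cal["k1"],0,0,0,0.]))[:,0]
    z=d.reshape(-1,1); X=(np.c_[s,np.ones(len(s))]*z-np.array(cal["t"]))@np.array(cal["R"])
    return im,X.reshape(400,640,3),d>0
for c in("top","scene"):
    im,X,ok=cloud(c); hsv=cv2.cvtColor(im,cv2.COLOR_RGB2HSV)
    reg=ok&(abs(X[...,0]-.46)<.15)&(abs(X[...,1]-.27)<.2)
    m=reg&(hsv[...,0]<18)&(hsv[...,1]>170)&(hsv[...,2]>90)&(X[...,2]>.035)&(X[...,2]<.13)
    P=X[m]; print(c,"post n",len(P),P.mean(0) if len(P) else "",P.min(0),P.max(0))
    vv,uu=np.nonzero(m); print("  px",uu.min(),uu.max(),vv.min(),vv.max())
    if c=="top":
        print("table z",np.median(X[150:200,250:280,2]))
        b=(reg&(X[...,2]>.012)&(X[...,2]<.09)).astype(np.uint8)
        n,l,st,ce=cv2.connectedComponentsWithStats(b)
        k=1+np.argmax(st[1:,4]); Q=X[l==k]; print("comp",st[k])
        inn=(l==k)
        # per-column upper (far) edge -> track axis
        box=cv2.minAreaRect(Q[:,:2].astype(np.float32)); print("rect",box)
        far=[];near=[]
        for u in range(st[k][0]+3,st[k][0]+st[k][2]-3):
            r=np.nonzero(inn[:,u])[0]; far.append(X[r[0],u,:2])
        far=np.array(far); p=np.polyfit(far[:,1],far[:,0],1); print("far edge dx/dy",p)
        e=reg&(X[...,2]>.1); print("tall things", X[e][:,0].min() if e.any() else None, X[e][:,2].max() if e.any() else None)
        lev=reg&(X[...,0]<.40)&(X[...,2]>.05)&(X[...,2]<.09)&(X[...,1]>.15)
        print("lever top pts",lev.sum(),X[lev].mean(0) if lev.any() else "")
    for n in("orange_shuttle","orange_track"):
        r=pinpoint(c,n) if False else None
o=at_z("top",[181.7,172.6],0);s=at_z("top",[205.5,167.2],.031);l=at_z("top",[191.8,208.1],.068)
print("track",o,"shut",s,"lev",l)
E
```

```text
top post n 28 [0.4548 0.1758 0.102 ] [0.4485 0.1701 0.0978] [0.4603 0.1826 0.1058]
  px 214 219 166 171
table z -0.0009566468339468912
comp [ 128  152  113   61 3638]
rect ((0.42673930525779724, 0.2642323970794678), (0.1430298238992691, 0.27185481786727905), 7.505334854125977)
far edge dx/dy [-0.1198  0.5277]
tall things 0.4484785647559513 0.16304676444207353
lever top pts 35 [0.3652 0.2319 0.0639]
scene post n 63 [0.4546 0.1707 0.0815] [0.4473 0.1641 0.0518] [0.4636 0.1801 0.1057]
  px 297 301 151 167
track [0.4624 0.2832 0.    ] shut [0.4715 0.2169 0.031 ] lev [0.3643 0.2362 0.068 ]
```

Measurements, with the track yaw at about 7.2°:

| Item | Position |
|---|---|
| Track origin | ≈ (.460, .268) |
| Post | ≈ (.455, .175), top at .102 |
| Lever grip | ≈ (.366, .231) |

These agree with the stated geometry. The first move shuts the fingers and turns the tool so that tool x lies along track +y.

Emit:
move_arm(
  plan="0 0 0 0 0 0.17 0; 0 0 0 0 0 0.17 0; 0 0 0 0 0 0.17 0; 0 0 0 0 0 0.17 0; 0 0 0 0 0 0.17 0; 0 0 0 0 0 0.17 0; -0.047 0.023 0 0 0 0 0; -0.047 0.023 0 0 0 0 0; -0.047 0.023 0 0 0 0 0; -0.047 0.023 0 0 0 0 0; -0.047 0.023 0 0 0 0 0; 0 0 0 0 0 0 0",
  grip_force=40,
)

```text
time_s: 2.0
position: [0.3721, 0.2798, 0.2314]
tool_rot: [[-0.12, 0.993, 0.0], [0.993, 0.12, -0.0], [-0.0, 0.0, -1.0]]
ft_force: [-1.0, -0.6, -0.4]
grip_width: 0.0003
gripper_force: 0.0
```

Emit:
move_arm(
  plan="-0.037 0.0175 0 0 0 0 0; -0.037 0.0175 0 0 0 0 0; -0.037 0.0175 0 0 0 0 0; -0.037 0.0175 0 0 0 0 0; 0 0 0 0 0 0 0; 0 0 0.05 0 0 0 0; 0 0 0.05 0 0 0 0; 0 0 0.04 0 0 0 0; 0 0 0.028 0 0 0 0; 0 0 0 0 0 0 0",
)

```text
time_s: 3.25
position: [0.4571, 0.145, 0.0622]
tool_rot: [[-0.126, 0.992, -0.004], [0.992, 0.126, 0.0], [0.001, -0.004, -1.0]]
ft_force: [0.6, -0.5, 0.4]
grip_width: -0.0
gripper_force: 0.0
```

```bash
python3 - <<'E'
from h import *
a,_=viewer.get_image("top"); b,_=viewer.get_image("scene")
A=cv2.resize(a[110:230,110:270],(640,480),interpolation=cv2.INTER_CUBIC)
cv2.imwrite("pics/t1.png",A[:,:,::-1])
B=cv2.resize(b[90:210,220:380],(640,480),interpolation=cv2.INTER_CUBIC)
cv2.imwrite("pics/s1.png",B[:,:,::-1])
s=env.observe(); print(s["time_s"],s["position"],s["ft_force"])
E
```

```text
3.35 [0.45867102 0.14475782 0.06423717] [0.63713236 0.2802797  0.83101112]
```

View pics/s1.png

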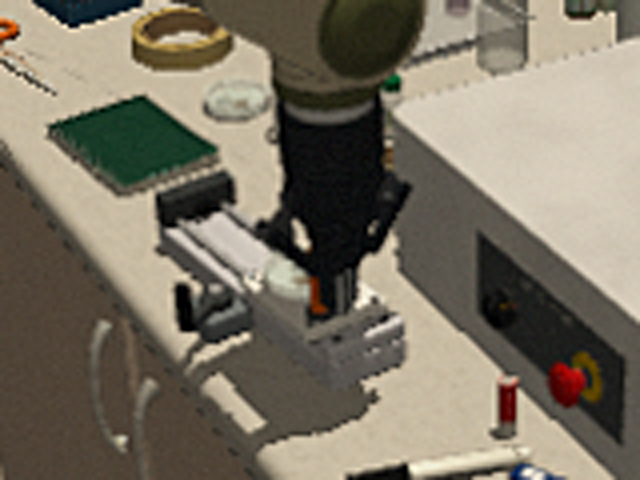

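The fingers stand just behind the orange post, which shows at about (318,295) in the crop, and they are clear of the box. Now the gentle trial push.

Emit:
move_arm(
  plan="0.004 0 0 0 0 0 0; 0.004 0 0 0 0 0 0; 0.004 0 0 0 0 0 0; 0.004 0 0 0 0 0 0; 0.004 0 0 0 0 0 0; 0 0 0 0 0 0 0",
)

```text
time_s: 4.1
position: [0.4564, 0.1629, 0.0636]
tool_rot: [[-0.125, 0.992, 0.001], [0.992, 0.125, -0.002], [-0.002, 0.0, -1.0]]
ft_force: [1.1, -10.1, 3.5]
grip_width: -0.0002
gripper_force: 4.7
```

Emit:
move_arm(
  plan="0.003 0 0 0 0 0 0; 0.003 0 0 0 0 0 0; 0 0 0 0 0 0 0; 0 0 0 0 0 0 0",
)

```text
time_s: 4.6
position: [0.4562, 0.164, 0.0637]
tool_rot: [[-0.126, 0.992, 0.001], [0.992, 0.126, -0.011], [-0.011, -0.001, -1.0]]
ft_force: [-0.2, -44.0, 8.2]
grip_width: 0.0
gripper_force: 22.2
```

The shuttle hit a hard stop at 44 N without advancing, so it is locked. I'll back off and go behind the lever grip on its −y side.

Emit:
move_arm(
  plan="-0.02 0 0 0 0 0 0; 0 0 -0.03 0 0 0 0; 0 -0.042 -0.02 0 0 0 0; 0.03 -0.043 0 0 0 0 0; 0.034 0 0 0 0 0 0; 0 0 0 0 0 0 0; 0 0 0.035 0 0 0 0; 0 0 0.037 0 0 0 0; 0 0 0 0 0 0 0",
)

```text
time_s: 5.72
position: [0.3644, 0.2021, 0.0399]
tool_rot: [[-0.124, 0.992, -0.005], [0.992, 0.124, -0.001], [-0.001, -0.005, -1.0]]
ft_force: [0.0, -0.6, 0.7]
grip_width: 0.0001
gripper_force: 0.0
```

```bash
python3 - <<'E'
from h import *
b,_=viewer.get_image("scene")
B=cv2.resize(b[90:210,220:380],(640,480),interpolation=cv2.INTER_CUBIC)
cv2.imwrite("pics/s2.png",B[:,:,::-1])
s=env.observe(); print(s["time_s"],s["position"],s["ft_force"])
E
```

```text
5.775 [0.36533347 0.20235256 0.04117208] [ 0.17676686 -0.44558396  0.1282198 ]
```

View pics/s2.png

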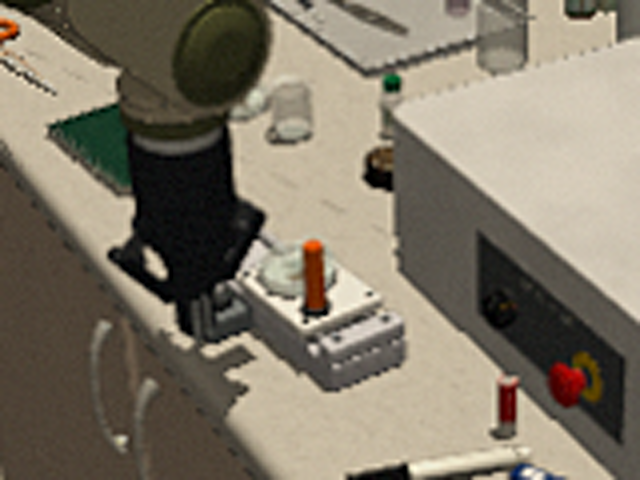

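The fingers are in front of the grip's −y side, with no contact yet. Next is the lever swing.

Emit:
move_arm(
  plan="0.008 0 0 0 0 0 0; 0.008 0 0 0 0 0 0; 0.008 0 0 0 0 0 0; 0.008 0 0 0 0 0 0; 0.008 0 0 0 0 0 0; 0.008 0 0 0 0 0 0; 0.006 0 0 0 0 0 0; 0.004 0 0 0 0 0 0; 0 0 0 0 0 0 0",
)

```text
time_s: 6.9
position: [0.3581, 0.2606, 0.0413]
tool_rot: [[-0.125, 0.992, -0.0], [0.992, 0.125, 0.0], [0.0, -0.0, -1.0]]
ft_force: [-0.4, -0.0, -0.5]
grip_width: -0.0003
gripper_force: 0.0
```

Emit:
move_arm(
  plan="0.003 0 0 0 0 0 0; 0.002 0 0 0 0 0 0; 0 0 0 0 0 0 0",
)

```text
time_s: 7.28
position: [0.3575, 0.2654, 0.0413]
tool_rot: [[-0.125, 0.992, -0.0], [0.992, 0.125, 0.0], [0.0, -0.0, -1.0]]
ft_force: [0.5, -0.3, -0.1]
grip_width: -0.0001
gripper_force: 0.1
```

Emit:
move_arm(
  plan="0.003 0 0 0 0 0 0; 0.003 0 0 0 0 0 0; 0 0 0 0 0 0 0",
)

```text
time_s: 7.65
position: [0.3571, 0.2678, 0.0411]
tool_rot: [[-0.126, 0.992, -0.001], [0.992, 0.126, -0.007], [-0.007, -0.002, -1.0]]
ft_force: [6.6, -31.5, 3.7]
grip_width: -0.0
gripper_force: 15.3
```

```bash
python3 - <<'E'
from h import *
a,_=viewer.get_image("top"); b,_=viewer.get_image("scene")
A=cv2.resize(a[120:240,120:260],(400,343),interpolation=cv2.INTER_CUBIC)
B=cv2.resize(b[100:203,225:345],(400,343),interpolation=cv2.INTER_CUBIC)
cv2.imwrite("pics/c3.png",np.hstack([A,B])[:,:,::-1])
for c in("top","scene"):
    print(c,[(np.round(k["pixel"],1),round(k["conf"],2)) for k in pinpoint(c,"orange_lever_tip")[:2]])
E
```

```text
top []
scene [(array([254.9, 157. ]), 0.58)]
```

View pics/c3.png

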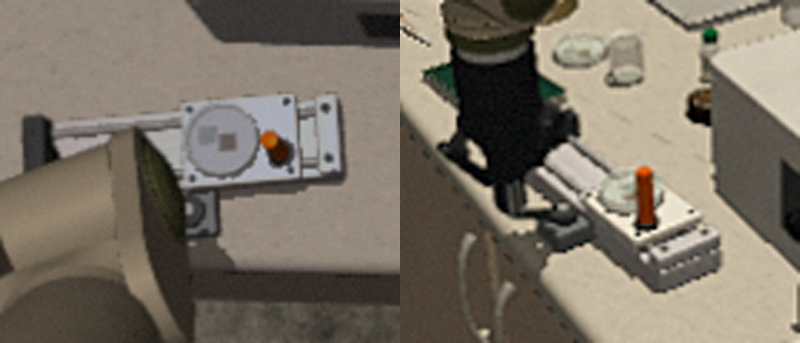

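The lever was stopped hard at its far end, at 31 N. The scene view shows its arm swung toward the bumper. Now back behind the post.

Emit:
move_arm(
  plan="-0.02 0 0 0 0 0 0; 0 0 -0.055 0 0 0 0; -0.05 0 0 0 0 0 0; -0.05 0 0 0 0 0 0; -0.016 0 0 0 0 0 0; 0 0.042 0 0 0 0 0; 0 0.043 0 0 0 0 0; 0 0 0 0 0 0 0; 0 0 0.032 0 0 0 0; 0 0 0 0 0 0 0",
)

```text
time_s: 9.1
position: [0.456, 0.147, 0.063]
tool_rot: [[-0.125, 0.992, -0.005], [0.992, 0.125, -0.0], [0.001, -0.005, -1.0]]
ft_force: [0.1, -0.3, 0.5]
grip_width: 0.0002
gripper_force: 0.0
```

Emit:
move_arm(
  plan="0.004 0 0 0 0 0 0; 0.004 0 0 0 0 0 0; 0.004 0 0 0 0 0 0; 0.004 0 0 0 0 0 0; 0.004 0 0 0 0 0 0; 0.004 0 0 0 0 0 0; 0 0 0 0 0 0 0",
)

```text
time_s: 9.98
position: [0.455, 0.1711, 0.0642]
tool_rot: [[-0.125, 0.992, -0.0], [0.992, 0.125, 0.0], [0.0, -0.0, -1.0]]
ft_force: [-0.1, 0.3, -0.1]
grip_width: -0.0003
gripper_force: 0.0
```

It is past the old stop with no force, so the lever has freed it. I'll push it home.

Emit:
move_arm(
  plan="0.008 0 0 0 0 0 0; 0.01 0 0 0 0 0 0; 0.01 0 0 0 0 0 0; 0.01 0 0 0 0 0 0; 0.01 0 0 0 0 0 0; 0.01 0 0 0 0 0 0; 0.01 0 0 0 0 0 0; 0.008 0 0 0 0 0 0; 0.006 0 0 0 0 0 0; 0.004 0 0 0 0 0 0; 0.003 0 0 0 0 0 0; 0 0 0 0 0 0 0",
)

```text
time_s: 11.48
position: [0.4436, 0.2592, 0.0642]
tool_rot: [[-0.125, 0.992, -0.001], [0.992, 0.125, 0.0], [0.0, -0.001, -1.0]]
ft_force: [-0.2, -1.3, 0.9]
grip_width: 0.0
gripper_force: 0.0
```

Emit:
move_arm(
  plan="0.003 0 0 0 0 0 0; 0.003 0 0 0 0 0 0; 0 0 0 0 0 0 0",
)

```text
time_s: 11.85
position: [0.4431, 0.2652, 0.0642]
tool_rot: [[-0.125, 0.992, -0.0], [0.992, 0.125, 0.0], [0.0, -0.0, -1.0]]
ft_force: [-0.2, -0.6, -0.1]
grip_width: 0.0001
gripper_force: 0.0
```

Emit:
move_arm(
  plan="0.003 0 0 0 0 0 0; 0.003 0 0 0 0 0 0; 0.003 0 0 0 0 0 0; 0 0 0 0 0 0 0",
)

```text
time_s: 12.35
position: [0.4424, 0.2718, 0.0643]
tool_rot: [[-0.125, 0.992, -0.0], [0.992, 0.125, -0.005], [-0.005, -0.001, -1.0]]
ft_force: [1.5, -17.4, 2.1]
grip_width: -0.0001
gripper_force: 8.8
```

Emit:
move_arm(
  plan="0.002 0 0 0 0 0 0; 0 0 0 0 0 0 0; -0.012 0 0 0 0 0 0; -0.02 0 0 0 0 0 0; 0 0 -0.05 0 0 0 0; -0.05 0 -0.05 0 0 0 0; -0.06 0 0 0 0 0 0; -0.06 0 0 0 0 0 0; 0 0 0 0 0 0 0; 0 0 0 0 0 0 0",
)

```text
time_s: 13.6
position: [0.4663, 0.0817, 0.1586]
tool_rot: [[-0.124, 0.992, 0.0], [0.992, 0.124, 0.001], [0.001, 0.0, -1.0]]
ft_force: [-0.4, 0.4, 0.3]
grip_width: -0.0001
gripper_force: 0.0
```

```bash
python3 - <<'E'
from h import *
a,_=viewer.get_image("top"); b,_=viewer.get_image("scene")
A=cv2.resize(a[120:240,110:250],(400,343),interpolation=cv2.INTER_CUBIC)
B=cv2.resize(b[100:203,225:345],(400,343),interpolation=cv2.INTER_CUBIC)
cv2.imwrite("pics/c4.png",np.hstack([A,B])[:,:,::-1])
P={}
for n in("orange_shuttle","blue_shuttle"):
    P={c:pinpoint(c,n)[0]["pixel"] for c in("top","scene")}
    print(n,P,tri(P["scene"],P["top"]))
s=env.observe(); print(s["time_s"],s["position"],s["ft_force"])
E
```

```text
orange_shuttle {'top': [160.5, 170.3], 'scene': [276.8, 149.9]} (array([0.45545156, 0.33069043, 0.02969222]), np.float64(0.012131859077566552))Traceback (most recent call last):
  File "<stdin>", line 8, in <module>
IndexError: list index out of range
```

View pics/c4.png

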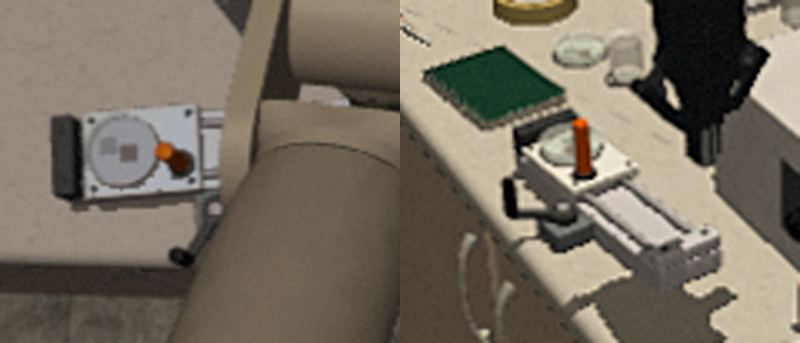

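The shuttle sits against the bumper: the carriage edge at (83,150) in the crop meets the bumper, with the post at (165,155). The lever is at its far end. The blue shuttle was never approached, and the arm is clear of everything, so I'm handing in.

```bash
python3 -c "
from rig import env
print(env.close_job())"
```

```text
the job is handed in; nothing more can be done
None
```

The orange-post shuttle is home against its bumper and the job is handed in: the first push hit the lock, so I swung the lever to its other end and pushed again, never going near the blue-post shuttle.

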